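# Cam-lock the end panel of the take-apart bike tool rack

### The arm

A 7-joint arm with a two-finger parallel gripper is mounted at the origin on the work surface. World frame = base frame: x ahead of the robot, y to its left, z up, the work surface at z = 0. Lengths are in m, angles in rad, forces in N, time in s.
With the tool pointing down it reaches from about 0.425 to 0.875 m from the base axis. Payload 4.7 kg.
Tool frame: the origin (TCP) lies at the very end of the fingers, on their centre line; the grasp point (between the pads) lies 19 mm behind it; z points along the fingers, y is the line along which they close (so a half turn about z gives the same grasp; the last joint's range is limited). The gripper opens to 87 mm and grips with 3 to 60 N. Pads are 19 mm wide; open, the fingers measure 117 mm over their backs; the gripper's body (75 mm by 190 mm) begins 51 mm behind the grasp point.
Start: joints at [-1.249, 0.321, -0.07, 1.45, 0.023, 1.371, -0.057], TCP at [0.197, 0.619, 0.223] pointing down, gripper open.
Joint ranges: [-2.86, 2.86], [-0.3, 2.09], [-1.38, 1.24], [0.06, 2.45], [-1.56, 4.7], [0.09, 2.05], [-2.69, 2.69]. Speed limits (rad/s): [2.57, 2.57, 3.14, 3.14, 3.14, 3.14, 3.14].

### API

Orientations are given as a rotation vector (axis times angle).
In Python, from bench import ctrl, vision gives the robot as it stands.
- The arm moves only by the tool jog_arm, never from a script. Its argument "increments" is a list of rows, each an object of numbers: "tx", "ty", "tz": the shift along the tool's x, y, z in mm; "wx", "wy", "wz": the turn, a rotation vector about the tool's x, y, z in rad; "gripper": the opening, from 0 (shut) to 1 (fully open). In form: [{"tx": .., "ty": .., "tz": .., "wx": .., "wy": .., "wz": .., "gripper": ..}, ...]. A call has exactly 5 rows; each row is the pose to reach, as a shift and turn from the pose commanded when the call began, along the tool's axes at that moment; what a row does not reach only later rows make up. A row lasts 1/12 s, in which the tool goes at most 41.7 mm and 7.16 degrees, less where a joint would pass 70% of its speed; a pose out of reach is approached as far as the arm can. A call with a gripper value outside its range is refused whole. The fingers move at their own pace and stop on an object; "grip_force" is the grip in N (left out, the last holds). Time passes only in rows, so rows that repeat a pose let the fingers close, or fill a call up. It gives the time, the measured TCP pose, the force, the opening and the grip force at its end, in the units of the state.
- ctrl.get_state(): the state, without advancing time (a new reading comes with each control period).
- vision.get_image(name): name is "scene" or "top" or "wrist"; returns a dict with "color" (420x560x3 uint8, blue, green, red), "fx", "fy", "cx", "cy" (pixels), "k1" (the pictures are not rectified: a ray, as slopes to the right and down, at radius r is drawn at 1 + k1 r^2 times it, then the intrinsics apply), "extrinsics" (4x4, takes a point from world to camera coordinates). Camera axes: x right, y down, z forward; pixel columns grow to the right and rows downward; lengths in m; the calibration is good to about 2 mm. A picture is of the moment at which its call begins. There is no depth.
- ctrl.close_job(): hands the job in; it is judged then, once.
Trained networks look in the newest picture that a camera, given by its name, has taken for a name from the list of things; names that differ only in an ending like _2 or _b are one class to them, and where a whole thing is asked for, a point or a joint stands for the part that bears it (a point fixed in the world has none). Each returns a list of dicts, best first, with "conf" (0 to 1); they miss things now and then, are a little off and sometimes report something else, mostly with a low value. They report only what shows in the picture. A call takes as long as a camera call. They do not tell look-alikes from the thing itself.
- vision.spot_in(camera, thing): "bbox" ([left, top, right, bottom] in pixels, round what is visible of it).
The state is a dict: "time": time; "joint_positions": joint angles; "qd": joint speeds; "joint_torque": joint torques, N m; "position": TCP position; "tool_rot": TCP orientation; "ft_force": force on the tool from outside, world axes, zero at the start; "torque": the same for the moment, N m; "grip_width": opening from 0.0 (shut) to 1.0 (fully open); "grip_force": force on a finger pad.
Only numpy, scipy, OpenCV 4.12 (cv2) and the standard library are available. Lean on these libraries where they do the work, as an engineer would, in place of code of your own. Each camera call takes 0.05 s, during which the arm holds its last target. There are 200 camera calls.

### The job

Slide the rack's end panel gently in along its guides until its bolt sits in the open mouth of the cam disc, then turn the cam by its red knob clockwise, about half a turn, until the hook has drawn the panel firmly tight against the two rubber buffers. Feel for the tightening and stop there, since forcing it further tears the bolt out; let go and leave the other things on the board where they are.

Things in the scene. Friction and masses are not known exactly. Their poses are not given: they have to be found in the camera images.
- shelf: Plywood rack shelf fixed on a 12 mm bamboo board. Origin: on the cam's axis at the height of the board's top; z up, +x is the way the panel slides in. Slab 18 mm high, 140 wide (y), from x -38 to +68 mm. Two guide battens 22 mm high run from x -38 to -191 at y +-62 (12 thick); the panel's foot slides between them (1.5 mm play in all) under lips that keep it down.
- buffer: Two black rubber buffers on wooden cheeks fixed to the shelf, each 20 mm wide at y +-47 mm, 18 to 40 mm above the board. Origin: board's top, shelf x = -62 mm, in the plane of their outer faces that the panel comes to lie on; axes as the shelf's. The rubber is hard and gives well under 1 mm.
- panel: Loose plywood end panel, about 0.4 kg, on the board between the guides: upright plate 18 mm thick (x), 96 wide, 65 high, on a 110 wide, 12 mm foot reaching 64 mm back (-x) and 22 forward of its face, with a dark wooden grip block at the back. Origin: bottom centre of the plate's front (+x) face; axes as the shelf's. Starts with the face 95 to 115 mm from the cam axis. Sliding friction 2 to 4 N.
- panel_grip (a point): Centre of the top of the grip block on the panel's foot, 62 mm above the board and 56 mm behind the front face. The block is 16 mm thick (x), 44 wide, and rises 50 mm above the foot, 30 mm clear of the plate: pinch it across its 16 mm, low down, or push on it. The slide ends at a felt stop with the face 69 to 79 mm from the cam axis (see bolt_root); push there with 15 N at most.
- bolt_root (a point): Where the 8 mm brass bolt leaves the panel's front face, 42 mm above the board. 41 mm ahead of the face, give or take 4.5 mm (screwed in more or less, not known beforehand), a pin 8 mm thick hangs from its end down to 25 mm above the board. With the cam open, the slid-in panel stops when this pin meets the cam's inner rib, the pin's centre then 33 mm from the cam axis.
- cam (a joint): Turn of the cam disc, rad: 0 open, growing clockwise seen from above, up to 3.9; starts at 0 to 0.15; stays where left. The panel meets the buffers somewhere from 2.0 to 3.4 (depends on the bolt). Until then the knob needs a steady 4 to 6 N along its circle; then this rises steeply: the panel shall be pressed on with 15 to 60 N, best 30 to 40, which adds 4 to 5 N at the knob (60 N: 7 to 11).
- cam_axis (a point): On the cam disc's axis at its top face, 22 mm above the board. Aluminium disc 104 mm across, carrying a spiral steel hook rib (22 to 35 mm above the board) whose mouth faces the panel when open. From about 0.5 rad on the hook holds the bolt's pin, and draws it in by 7 mm per rad, from 36 mm off the axis at 0.5 rad.
- knob_grip (a point): Middle of the red crank knob on the disc: upright, round, 22 mm across, from 42 to 78 mm above the board, this point at 64 mm. It is 40 mm from the cam axis and spins freely on its pin, so the hand need not turn while carrying it round. Seen from above it stands at angle 2.0 - cam (rad, counter-clockwise from shelf +x), so it goes round the side away from the panel.
- socket_case: Stainless steel socket set case with a press button latch, 110 x 70 x 36 mm, origin under its centre. To be left alone.
- bottle_cage: Green plastic bottle cage lying on its back, 110 x 77 x 77 mm, origin under its centre. To be left alone.
- tire_lever: Blue plastic tire lever, 115 x 18 x 7 mm, lying flat along its x. To be left alone.
- valve_extender: Aluminium valve extender, 58 mm long, 8 mm thick, lying along its x. To be left alone.
Mind the look-alikes: they are no part of the job. Of the things shaped like the panel, the plywood one is meant.

How it is judged:
By the outcome, as a careful person would: the job done as asked, in the order asked, and still so for the second after the job is handed in, with the robot touching nothing.
It also fails if it takes over 72 s, if anything falls off the work surface, if the arm or the gripper's body presses on something with over 40 N, if the wrist force passes 120 N, or if a joint passes its speed limit or range.

## Working session

There is one attempt and no reset: what is moved stays moved. The work goes in short steps, Python scripts to look and compute and a tool call to move; the robot and the scene stay as the last step left them, time stands still between calls to the robot, and variables do not carry over. Pictures are saved under pics/ and viewed, at most 10 in all, crops included, and the job is handed in when it is done.

Besides the shell and the picture viewer there is one more tool, called after ">>>" in YAML: its name, and indented under it one key for each argument. jog_arm: Moves the arm, as the interface text tells. Its arguments: {"type":"object","properties":{"increments":{"type":"array"},"grip_force":{"type":"number"}},"required":["increments"]}

```bash
mkdir -p pics; cat > h.py <<'E'
import numpy as np, cv2, json
from bench import ctrl, vision
def cam(im):
    K=np.array([[im["fx"],0,im["cx"]],[0,im["fy"],im["cy"]],[0,0,1.]]); return K,np.array([im["k1"],0,0,0,0.]),np.array(im["extrinsics"])
def ray(im,u,v,z):
    K,d,E=cam(im); p=cv2.undistortPoints(np.array([[[u,v]]],float),K,d)[0,0]
    R=E[:3,:3];t=E[:3,3]; c=-R.T@t; w=R.T@np.array([p[0],p[1],1]); return c+w*(z-c[2])/w[2]
def proj(im,P):
    K,d,E=cam(im); r,_=cv2.Rodrigues(E[:3,:3]); return cv2.projectPoints(np.atleast_2d(np.array(P,float)),r,E[:3,3],K,d)[0][:,0]
E
cat > a.py <<'E'
from h import *
s=ctrl.get_state(); print(s["time"],s["position"],s["tool_rot"],s["ft_force"])
ims=[]
for n in ("top","scene"):
    im=vision.get_image(n); ims.append(im); cv2.imwrite(f"pics/{n}0.png",cv2.resize(im["color"],(800,600)))
    for t in ("panel","panel_grip","cam","knob_grip","buffer","shelf"):
        print(n,t,[(np.round(d["bbox"]).astype(int).tolist(),round(d["conf"],2)) for d in vision.spot_in(n,t)])
    print(np.round(cam(im)[2],3).tolist(), im["fx"],im["k1"])
E
python3 a.py
```

```text
0.0 [0.19679719 0.61891946 0.2214824 ] [-4.81459737e-01 -3.10428008e+00  2.91618746e-03] [-0.6854023   0.02745758 -0.05068707]
top panel [([155, 300, 210, 356], 0.85), ([88, 142, 152, 201], 0.81), ([270, 179, 317, 228], 0.76), ([418, 188, 481, 245], 0.61), ([103, 232, 162, 286], 0.58)]
top panel_grip [([101, 233, 160, 289], 0.96), ([156, 303, 213, 357], 0.9), ([90, 143, 151, 202], 0.88), ([421, 190, 478, 236], 0.8), ([267, 177, 315, 228], 0.74), ([342, 88, 384, 138], 0.41)]
top cam [([270, 124, 313, 175], 0.92)]
top knob_grip [([268, 146, 280, 154], 0.63)]
top buffer []
top shelf [([260, 118, 324, 234], 0.57)]
[[-0.019, -1.0, 0.01, 0.082], [-0.995, 0.018, -0.101, 0.491], [0.101, -0.012, -0.995, 0.914], [0.0, 0.0, 0.0, 1.0]] 424.53347464095623 -0.013982151321289214
scene panel [([297, 130, 337, 166], 0.94), ([355, 150, 392, 191], 0.86), ([388, 191, 442, 239], 0.75), ([102, 217, 154, 262], 0.67), ([243, 194, 289, 231], 0.6)]
scene panel_grip [([244, 194, 291, 233], 0.92), ([297, 127, 340, 168], 0.88), ([388, 189, 441, 238], 0.79), ([102, 214, 154, 261], 0.65), ([353, 151, 391, 189], 0.62)]
scene cam [([262, 222, 307, 269], 0.86)]
scene knob_grip [([296, 228, 301, 242], 0.46)]
scene buffer []
scene shelf [([236, 197, 320, 288], 0.57)]
[[0.291, 0.957, 0.02, -0.215], [0.626, -0.174, -0.76, -0.239], [-0.724, 0.234, -0.649, 1.628], [0.0, 0.0, 0.0, 1.0]] 493.41457968632267 -0.1270453356782787
```

View pics/top0.png

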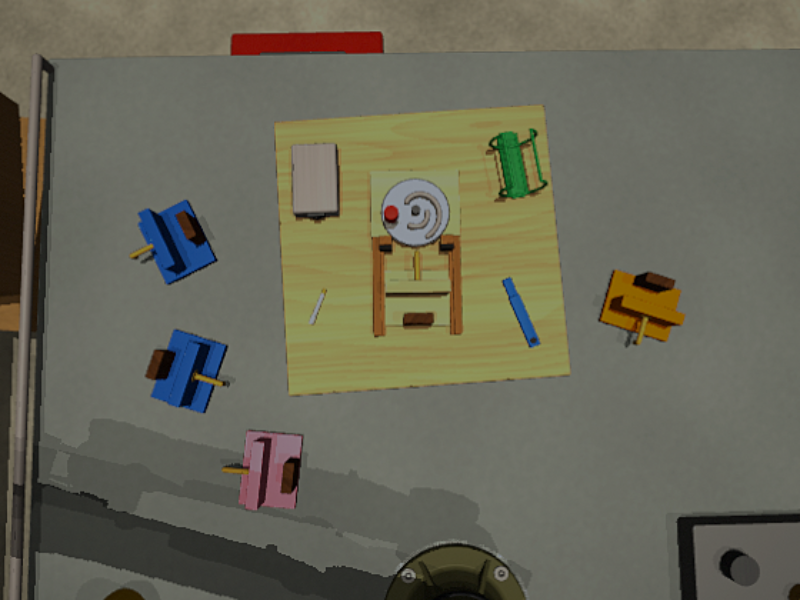

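View pics/scene0.png

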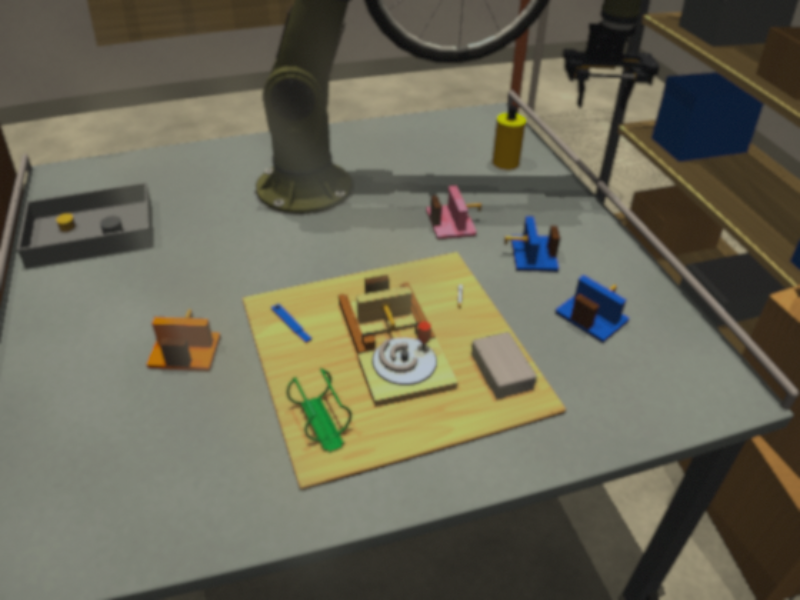

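Top picture, at 800x600: the plywood panel lies between the brown guides on the board at about (418,295), with its grip block at (418,319). The cam is at (415,212) and the red knob at (391,214). Look-alikes off the board are blue (175,240), blue (190,370), pink (270,470) and orange (645,305). I choose the plywood one in the guides and check it in a crop.

```bash
cat > b.py <<'E'
from h import *
im=vision.get_image("top"); c=im["color"][110:240,245:335]
cv2.imwrite("pics/crop1.png",cv2.resize(c,None,fx=4.6,fy=4.6,interpolation=cv2.INTER_CUBIC))
E
python3 b.py
```

```text
(no output)
```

View pics/crop1.png

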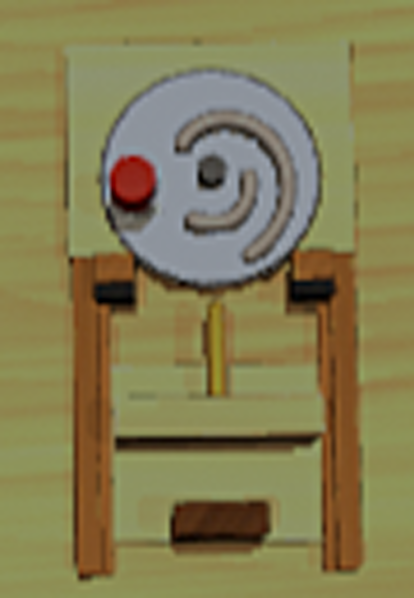

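The crop shows the plywood panel with its brass bolt pointing at the cam: plate top at crop y 396-436, grip block (221,521), disc centre (212,178), knob (132,180). The choice is confirmed, so next I fit the poses.

```bash
cat > c.py <<'E'
from h import *
from scipy.optimize import least_squares
im=vision.get_image("top")
f=lambda x,y:(245+(x+.5)/4.6-.5,110+(y+.5)/4.6-.5)
S=[((0,0,.034),(212,177.5)),((.068,.07,.03),(67,46)),((.068,-.07,.03),(352,43)),((-.191,.068,.034),(78,576)),((-.191,-.068,.034),(360,571)),((-.038,.07,.03),(70,257)),((-.038,-.07,.03),(355,252))]
def T(p,P):
    c,s=np.cos(p[2]),np.sin(p[2]); P=np.atleast_2d(P); return np.c_[p[0]+c*P[:,0]-s*P[:,1],p[1]+s*P[:,0]+c*P[:,1],P[:,2]]
A=np.array([a for a,_ in S]);B=np.array([f(*b) for _,b in S])
r=least_squares(lambda p:(proj(im,T(p,A))-B).ravel(),[.6,.05,0]); p=r.x
print("shelf",p,np.round(r.fun.reshape(-1,2),2).tolist())
def inv(w): 
    c,s=np.cos(p[2]),np.sin(p[2]); d=w[:2]-p[:2]; return np.round([c*d[0]+s*d[1],-s*d[0]+c*d[1]],4)
for n,q,z in (("plate front top",(217,397),.077),("plate back top",(217,436),.077),("block top c",(222,519),.074),("block top back",(222,539),.074),("knob top",(132,177),.090),("bolt tip",(216,302),.058)):
    w=ray(im,*f(*q),z); print(n,np.round(w,4),inv(w))
s=ctrl.get_state();R=cv2.Rodrigues(np.array(s["tool_rot"]))[0];print(s["position"],np.round(R,3).tolist())
np.save("p.npy",p)
E
python3 c.py
```

```text
shelf [ 0.62238356  0.04765866 -0.00366035] [[-0.01, -0.05], [-0.25, -0.31], [0.04, -0.39], [-0.57, -0.12], [0.6, 0.02], [-0.42, 0.28], [0.61, 0.54]]
plate front top [0.5099 0.0493 0.077 ] [-0.1125  0.0012]
plate back top [0.4921 0.0497 0.077 ] [-0.1303  0.0015]
block top c [0.4545 0.0481 0.074 ] [-0.1679 -0.0002]
block top back [0.4454 0.0483 0.074 ] [-0.177  0.   ]
knob top [0.6095 0.0862 0.09  ] [-0.013   0.0384]
bolt tip [0.5571 0.048  0.058 ] [-0.0653  0.0001]
[0.19698808 0.61947579 0.22261633] [[-0.953, 0.303, 0.0], [0.303, 0.953, 0.0], [-0.0, 0.0, -1.0]]
```

>>> jog_arm:
  increments:
    - {"tx": -418, "ty": -466, "tz": 70, "wz": 1.263, "gripper": 0.35}
    - {"tx": -418, "ty": -466, "tz": 70, "wz": 1.263, "gripper": 0.35}
    - {"tx": -418, "ty": -466, "tz": 70, "wz": 1.263, "gripper": 0.35}
    - {"tx": -418, "ty": -466, "tz": 70, "wz": 1.263, "gripper": 0.35}
    - {"tx": -418, "ty": -466, "tz": 70, "wz": 1.263, "gripper": 0.35}

```text
validation failed for argument at $.in...
```

```bash
cat > g.py <<'E'
# usage: g.py x y z : shift in tool axes (mm) and wz to make tool y -> world +x
import sys; from h import *
s=ctrl.get_state();R=cv2.Rodrigues(np.array(s["tool_rot"]))[0];P=np.array(s["position"])
a=np.arctan2(R[1,1],R[0,1])
print("t",round(s["time"],2),"pos",np.round(P*1e3,1),"yang",round(a,3),"F",np.round(s["ft_force"],1),"grip",s["grip_width"],s["grip_force"],"q",np.round(s["joint_positions"],2))
if len(sys.argv)>3: print("t xyz",np.round(R.T@(np.array(sys.argv[1:4],float)-P*1e3),1),"wz",round(a,3),"tilt",np.round(R[:,2],3))
E
python3 g.py 454.5 48 150
```

```text
t 0.8 pos [197.  619.5 222.6] yang 1.263 F [ 0.5 -0.1  0. ] grip 0.9983130800096085 0.0 q [-1.25  0.32 -0.07  1.45  0.02  1.37 -0.06]
t xyz [-418.6 -466.6   72.6] wz 1.263 tilt [ 0.  0. -1.]
```

>>> jog_arm:
  increments:
    - {"tx": -418, "ty": -466, "tz": 70, "wx": 0, "wy": 0, "wz": 1.263, "gripper": 0.35}
    - {"tx": -418, "ty": -466, "tz": 70, "wx": 0, "wy": 0, "wz": 1.263, "gripper": 0.35}
    - {"tx": -418, "ty": -466, "tz": 70, "wx": 0, "wy": 0, "wz": 1.263, "gripper": 0.35}
    - {"tx": -418, "ty": -466, "tz": 70, "wx": 0, "wy": 0, "wz": 1.263, "gripper": 0.35}
    - {"tx": -418, "ty": -466, "tz": 70, "wx": 0, "wy": 0, "wz": 1.263, "gripper": 0.35}

```text
time: 1.22
position: [0.2825, 0.4289, 0.1993]
tool_rot: [-1.421, -2.802, -0.001]
ft_force: [0.7, 0.4, 0.5]
grip_width: 0.705
grip_force: 0.0
```

```bash
python3 g.py 454.5 48 150
```

```text
t 1.22 pos [282.5 428.9 199.3] yang 0.632 F [0.7 0.4 0.5] grip 0.705189967042865 0.0 q [-1.11  0.04  0.08  1.82 -0.    1.28 -0.4 ]
t xyz [-408.9  -86.3   49.1] wz 0.632 tilt [ 0.  0. -1.]
```

>>> jog_arm:
  increments:
    - {"tx": -400, "ty": -85, "tz": 49, "wx": 0, "wy": 0, "wz": 0.62, "gripper": 0.35}
    - {"tx": -400, "ty": -85, "tz": 49, "wx": 0, "wy": 0, "wz": 0.62, "gripper": 0.35}
    - {"tx": -400, "ty": -85, "tz": 49, "wx": 0, "wy": 0, "wz": 0.62, "gripper": 0.35}
    - {"tx": -400, "ty": -85, "tz": 49, "wx": 0, "wy": 0, "wz": 0.62, "gripper": 0.35}
    - {"tx": -400, "ty": -85, "tz": 49, "wx": 0, "wy": 0, "wz": 0.62, "gripper": 0.35}

```text
time: 1.63
position: [0.3685, 0.2407, 0.1748]
tool_rot: [-2.208, -2.235, -0.002]
ft_force: [0.6, 1.0, 0.7]
grip_width: 0.376
grip_force: 0.0
```

```bash
python3 g.py 454.5 48 130
```

```text
t 1.63 pos [368.5 240.7 174.8] yang 0.012 F [0.6 1.  0.7] grip 0.37589182610542954 0.0 q [-0.91 -0.11  0.26  2.02  0.03  1.23 -0.65]
t xyz [-193.8   83.6   44.6] wz 0.012 tilt [ 0.001  0.001 -1.   ]
```

>>> jog_arm:
  increments:
    - {"tx": -194, "ty": 84, "tz": 44, "wx": 0, "wy": 0, "wz": 0.012, "gripper": 0.35}
    - {"tx": -194, "ty": 84, "tz": 44, "wx": 0, "wy": 0, "wz": 0.012, "gripper": 0.35}
    - {"tx": -194, "ty": 84, "tz": 44, "wx": 0, "wy": 0, "wz": 0.012, "gripper": 0.35}
    - {"tx": -194, "ty": 84, "tz": 44, "wx": 0, "wy": 0, "wz": 0.012, "gripper": 0.35}
    - {"tx": -194, "ty": 84, "tz": 44, "wx": 0, "wy": 0, "wz": 0.012, "gripper": 0.35}

```text
time: 2.05
position: [0.453, 0.0551, 0.1323]
tool_rot: [2.214, 2.228, 0.003]
ft_force: [1.0, 0.8, -0.3]
grip_width: 0.347
grip_force: 0.0
```

```bash
python3 g.py 454.5 48 130; cat > w.py <<'E'
import sys; from h import *
im=vision.get_image("wrist"); cv2.imwrite("pics/%s.png"%sys.argv[1],cv2.resize(im["color"],(800,600)))
for t in sys.argv[2:]: print(t,[(np.round(d["bbox"]).tolist(),round(d["conf"],2)) for d in vision.spot_in("wrist",t)])
p=np.load("p.npy"); print(np.round(proj(im,[[.4545,.048,.074],[.4545,.07,.074],[.4545,.026,.074],[p[0],p[1],.034],[.6095,.0862,.09]])*800/560))
E
python3 w.py w1
```

```text
t 2.05 pos [453.   55.1 132.3] yang 0.006 F [ 1.   0.8 -0.3] grip 0.3472442741177262 0.0 q [-0.71 -0.05  0.53  2.04  0.02  1.14 -0.19]
t xyz [-7.1  1.5  2.3] wz 0.006 tilt [ 0.001  0.001 -1.   ]
[[408. 338.]
 [408. 293.]
 [408. 382.]
 [711. 314.]
 [771. 269.]]
```

View pics/w1.png

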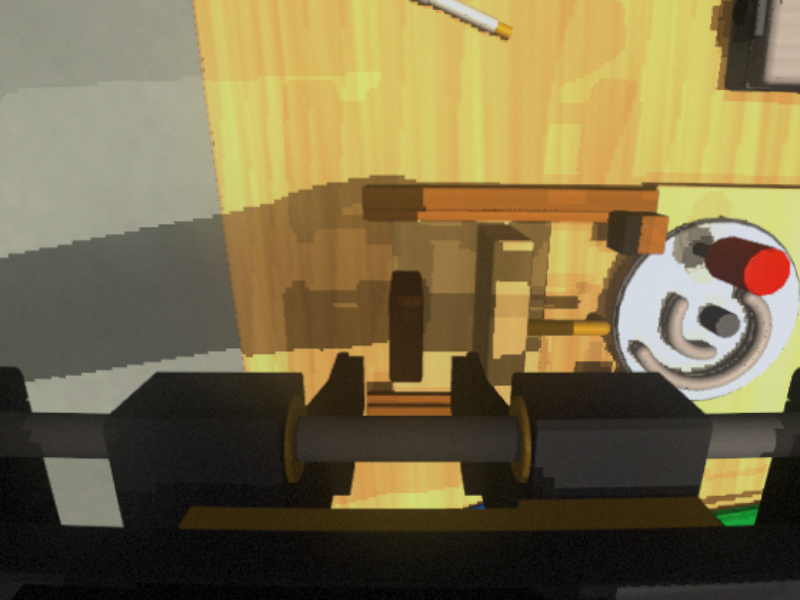

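The wrist view shows the brown block at (406,325) between the open fingers, and the knob at (767,271). Both agree with the estimates, so I go down.

>>> jog_arm:
  increments:
    - {"tx": -7, "ty": 1, "tz": 2, "wx": 0, "wy": 0, "wz": 0.006, "gripper": 0.35}
    - {"tx": -7, "ty": 1, "tz": 25, "wx": 0, "wy": 0, "wz": 0.006, "gripper": 0.35}
    - {"tx": -7, "ty": 1, "tz": 50, "wx": 0, "wy": 0, "wz": 0.006, "gripper": 0.35}
    - {"tx": -7, "ty": 1, "tz": 75, "wx": 0, "wy": 0, "wz": 0.006, "gripper": 0.35}
    - {"tx": -7, "ty": 1, "tz": 97, "wx": 0, "wy": 0, "wz": 0.006, "gripper": 0.35}

```text
time: 2.52
position: [0.453, 0.0512, 0.0342]
tool_rot: [-2.219, -2.223, -0.001]
ft_force: [-0.6, 0.0, -1.5]
grip_width: 0.348
grip_force: 0.0
```

>>> jog_arm:
  increments:
    - {"tx": 0, "ty": 0, "tz": 0, "wx": 0, "wy": 0, "wz": 0, "gripper": 0.25}
    - {"tx": 0, "ty": 0, "tz": 0, "wx": 0, "wy": 0, "wz": 0, "gripper": 0.15}
    - {"tx": 0, "ty": 0, "tz": 0, "wx": 0, "wy": 0, "wz": 0, "gripper": 0.1}
    - {"tx": 0, "ty": 0, "tz": 0, "wx": 0, "wy": 0, "wz": 0, "gripper": 0.1}
    - {"tx": 0, "ty": 0, "tz": 0, "wx": 0, "wy": 0, "wz": 0, "gripper": 0.1}
  grip_force: 20

```text
time: 2.93
position: [0.4542, 0.0506, 0.0365]
tool_rot: [2.221, 2.222, 0.004]
ft_force: [-1.0, 1.3, 1.2]
grip_width: 0.183
grip_force: 20.0
```

```bash
python3 g.py 454.5 48 32
```

```text
t 2.93 pos [454.2  50.6  36.5] yang 0.001 F [-1.   1.3  1.2] grip 0.18280468891360735 20.021842003043275 q [-0.69  0.1   0.55  2.14 -0.07  0.92 -0.1 ]
t xyz [-2.6  0.3  4.4] wz 0.001 tilt [ 0.002  0.001 -1.   ]
```

>>> jog_arm:
  increments:
    - {"tx": 0, "ty": 5, "tz": 0, "wx": 0, "wy": 0, "wz": 0, "gripper": 0.1}
    - {"tx": 0, "ty": 10, "tz": 0, "wx": 0, "wy": 0, "wz": 0, "gripper": 0.1}
    - {"tx": 0, "ty": 15, "tz": 0, "wx": 0, "wy": 0, "wz": 0, "gripper": 0.1}
    - {"tx": 0, "ty": 20, "tz": 0, "wx": 0, "wy": 0, "wz": 0, "gripper": 0.1}
    - {"tx": 0, "ty": 25, "tz": 0, "wx": 0, "wy": 0, "wz": 0, "gripper": 0.1}

```text
time: 3.35
position: [0.478, 0.0504, 0.0364]
tool_rot: [-2.22, -2.22, 0.0]
ft_force: [-6.0, -0.3, 7.3]
grip_width: 0.181
grip_force: 20.1
```

>>> jog_arm:
  increments:
    - {"tx": 0, "ty": 1, "tz": 0, "wx": 0, "wy": 0, "wz": 0, "gripper": 0.1}
    - {"tx": 0, "ty": 2, "tz": 0, "wx": 0, "wy": 0, "wz": 0, "gripper": 0.1}
    - {"tx": 0, "ty": 3, "tz": 0, "wx": 0, "wy": 0, "wz": 0, "gripper": 0.1}
    - {"tx": 0, "ty": 4, "tz": 0, "wx": 0, "wy": 0, "wz": 0, "gripper": 0.1}
    - {"tx": 0, "ty": 5, "tz": 0, "wx": 0, "wy": 0, "wz": 0, "gripper": 0.1}

```text
time: 3.77
position: [0.4825, 0.0503, 0.0364]
tool_rot: [-2.22, -2.22, 0.001]
ft_force: [-8.4, 0.0, 10.7]
grip_width: 0.184
grip_force: 20.1
```

>>> jog_arm:
  increments:
    - {"tx": 0, "ty": 0, "tz": -1, "wx": 0, "wy": 0, "wz": 0, "gripper": 0.1}
    - {"tx": 0, "ty": 0.5, "tz": -1, "wx": 0, "wy": 0, "wz": 0, "gripper": 0.1}
    - {"tx": 0, "ty": 1, "tz": -1.5, "wx": 0, "wy": 0, "wz": 0, "gripper": 0.1}
    - {"tx": 0, "ty": 1.5, "tz": -1.5, "wx": 0, "wy": 0, "wz": 0, "gripper": 0.1}
    - {"tx": 0, "ty": 2, "tz": -1.5, "wx": 0, "wy": 0, "wz": 0, "gripper": 0.1}

```text
time: 4.18
position: [0.4854, 0.0499, 0.0365]
tool_rot: [-2.221, -2.221, 0.0]
ft_force: [0.1, -0.6, -3.1]
grip_width: 0.183
grip_force: 20.0
```

>>> jog_arm:
  increments:
    - {"tx": 0, "ty": 0.6, "tz": 0, "wx": 0, "wy": 0, "wz": 0, "gripper": 0.1}
    - {"tx": 0, "ty": 1.2, "tz": 0, "wx": 0, "wy": 0, "wz": 0, "gripper": 0.1}
    - {"tx": 0, "ty": 1.8, "tz": 0, "wx": 0, "wy": 0, "wz": 0, "gripper": 0.1}
    - {"tx": 0, "ty": 2.4, "tz": 0, "wx": 0, "wy": 0, "wz": 0, "gripper": 0.1}
    - {"tx": 0, "ty": 3, "tz": 0, "wx": 0, "wy": 0, "wz": 0, "gripper": 0.1}

```text
time: 4.6
position: [0.4881, 0.0499, 0.0365]
tool_rot: [-2.221, -2.221, 0.001]
ft_force: [-3.3, 0.7, -1.2]
grip_width: 0.181
grip_force: 20.0
```

>>> jog_arm:
  increments:
    - {"tx": 0, "ty": 0.4, "tz": 0, "wx": 0, "wy": 0, "wz": 0, "gripper": 0.1}
    - {"tx": 0, "ty": 0.8, "tz": 0, "wx": 0, "wy": 0, "wz": 0, "gripper": 0.1}
    - {"tx": 0, "ty": 1.2, "tz": 0, "wx": 0, "wy": 0, "wz": 0, "gripper": 0.1}
    - {"tx": 0, "ty": 1.6, "tz": 0, "wx": 0, "wy": 0, "wz": 0, "gripper": 0.1}
    - {"tx": 0, "ty": 2, "tz": 0, "wx": 0, "wy": 0, "wz": 0, "gripper": 0.1}

```text
time: 5.02
position: [0.4883, 0.0499, 0.0365]
tool_rot: [-2.219, -2.219, 0.005]
ft_force: [-9.4, -0.7, 5.9]
grip_width: 0.183
grip_force: 20.0
```

>>> jog_arm:
  increments:
    - {"tx": 0, "ty": 0.3, "tz": 0, "wx": 0, "wy": 0, "wz": 0, "gripper": 0.1}
    - {"tx": 0, "ty": 0.6, "tz": 0, "wx": 0, "wy": 0, "wz": 0, "gripper": 0.1}
    - {"tx": 0, "ty": 0.8, "tz": 0, "wx": 0, "wy": 0, "wz": 0, "gripper": 0.1}
    - {"tx": 0, "ty": 0.8, "tz": 0, "wx": 0, "wy": 0, "wz": 0, "gripper": 0.1}
    - {"tx": 0, "ty": 0.8, "tz": 0, "wx": 0, "wy": 0, "wz": 0, "gripper": 0.1}

```text
time: 5.43
position: [0.4883, 0.0499, 0.0365]
tool_rot: [-2.218, -2.218, 0.007]
ft_force: [-10.7, 0.2, 7.1]
grip_width: 0.186
grip_force: 20.1
```

```bash
python3 g.py 488 50 36; cat > d.py <<'E'
from h import *
im=vision.get_image("top"); p=np.load("p.npy")
c=im["color"][110:240,245:335]; cv2.imwrite("pics/crop2.png",cv2.resize(c,None,fx=4.6,fy=4.6,interpolation=cv2.INTER_CUBIC))
im=vision.get_image("wrist");cv2.imwrite("pics/w2.png",cv2.resize(im["color"],(800,600)))
E
python3 d.py
```

```text
t 5.43 pos [488.3  49.9  36.5] yang 0.0 F [-10.7   0.2   7.1] grip 0.18590972121216595 20.061484412290156 q [-0.66  0.19  0.55  2.05 -0.12  0.94 -0.05]
t xyz [ 0.1 -0.3  0.5] wz 0.0 tilt [-0.006  0.    -1.   ]
```

View pics/w2.png

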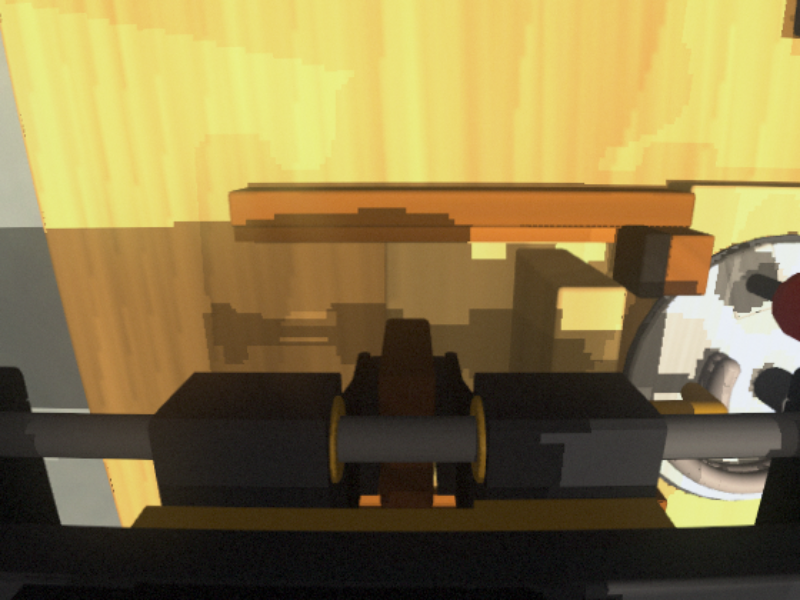

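Panel firmly stopped at 10.7 N, face about 78 mm from the axis. The wrist view shows the bolt end (700,400) inside the rib's mouth. I unload and release.

>>> jog_arm:
  increments:
    - {"tx": 0, "ty": -1.5, "tz": 0, "wx": 0, "wy": 0, "wz": 0, "gripper": 0.1}
    - {"tx": 0, "ty": -2.5, "tz": 0, "wx": 0, "wy": 0, "wz": 0, "gripper": 0.1}
    - {"tx": 0, "ty": -2.5, "tz": 0, "wx": 0, "wy": 0, "wz": 0, "gripper": 0.3}
    - {"tx": 0, "ty": -2.5, "tz": 0, "wx": 0, "wy": 0, "wz": 0, "gripper": 0.35}
    - {"tx": 0, "ty": -2.5, "tz": 0, "wx": 0, "wy": 0, "wz": 0, "gripper": 0.35}

```text
time: 5.95
position: [0.4903, 0.0499, 0.0374]
tool_rot: [2.22, 2.22, 0.004]
ft_force: [0.7, -0.0, 0.5]
grip_width: 0.311
grip_force: 0.0
```

>>> jog_arm:
  increments:
    - {"tx": 0, "ty": 0, "tz": -20, "wx": 0, "wy": 0, "wz": 0, "gripper": 0.35}
    - {"tx": 0, "ty": 0, "tz": -45, "wx": 0, "wy": 0, "wz": 0, "gripper": 0.35}
    - {"tx": 0, "ty": 0, "tz": -75, "wx": 0, "wy": 0, "wz": 0, "gripper": 0.4}
    - {"tx": 0, "ty": 0, "tz": -100, "wx": 0, "wy": 0, "wz": 0, "gripper": 0.5}
    - {"tx": 0, "ty": 0, "tz": -100, "wx": 0, "wy": 0, "wz": 0, "gripper": 0.5}

```text
time: 6.37
position: [0.4933, 0.0504, 0.1424]
tool_rot: [2.218, 2.217, 0.016]
ft_force: [0.8, -0.9, 1.0]
grip_width: 0.461
grip_force: 0.0
```

```bash
python3 g.py 609.5 86.5 130
```

```text
t 6.37 pos [493.3  50.4 142.4] yang -0.0 F [ 0.8 -0.9  1. ] grip 0.4611446444968867 0.0 q [-0.7   0.03  0.56  1.96 -0.02  1.15 -0.13]
t xyz [ 36.1 116.1  13.7] wz -0.0 tilt [ 0.011  0.003 -1.   ]
```

>>> jog_arm:
  increments:
    - {"tx": 36, "ty": 116, "tz": 12, "wx": 0, "wy": 0, "wz": 0, "gripper": 0.6}
    - {"tx": 36, "ty": 116, "tz": 12, "wx": 0, "wy": 0, "wz": 0, "gripper": 0.6}
    - {"tx": 36, "ty": 116, "tz": 12, "wx": 0, "wy": 0, "wz": 0, "gripper": 0.6}
    - {"tx": 36, "ty": 116, "tz": 12, "wx": 0, "wy": 0, "wz": 0, "gripper": 0.6}
    - {"tx": 36, "ty": 116, "tz": 12, "wx": 0, "wy": 0, "wz": 0, "gripper": 0.6}

```text
time: 6.78
position: [0.6056, 0.0862, 0.1223]
tool_rot: [2.219, 2.222, -0.006]
ft_force: [0.3, -0.6, 0.1]
grip_width: 0.595
grip_force: 0.0
```

```bash
python3 g.py 609.5 86.5 60;python3 w.py w3 knob_grip
```

```text
t 6.78 pos [605.6  86.2 122.3] yang 0.001 F [ 0.3 -0.6  0.1] grip 0.595034307894751 0.0 q [-0.65  0.34  0.56  1.69 -0.19  1.17 -0.04]
t xyz [ 0.5  4.  62.3] wz 0.001 tilt [-0.002 -0.003 -1.   ]
knob_grip [([268.0, 214.0, 306.0, 260.0], 0.74), ([98.0, 197.0, 269.0, 294.0], 0.28)]
[[ 88. 406.]
 [ 79. 363.]
 [ 96. 446.]
 [436. 373.]
 [414. 345.]]
```

View pics/w3.png

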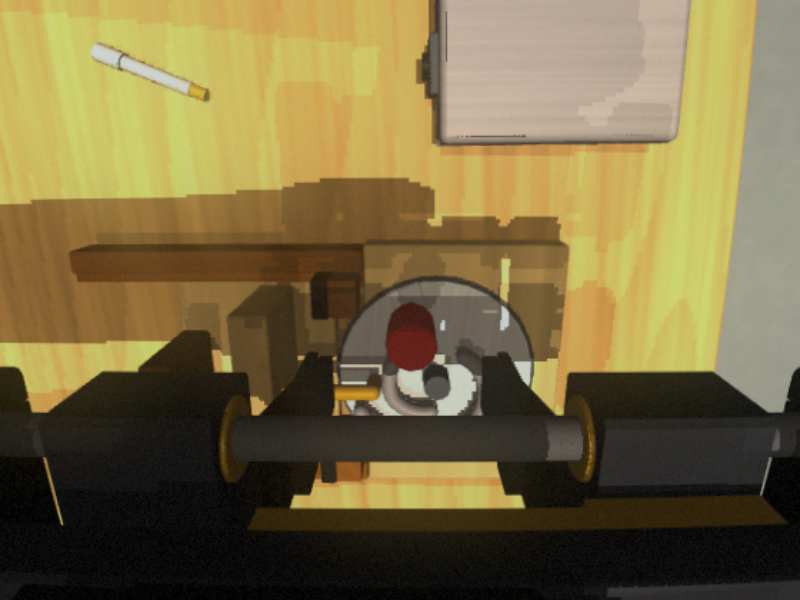

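The wrist view shows the knob top at (411,344), as predicted (414,345), and the bolt at (357,393) in the mouth of the cam. I go down round the knob.

>>> jog_arm:
  increments:
    - {"tx": 0, "ty": 3, "tz": 5, "wx": 0, "wy": 0, "wz": 0, "gripper": 0.6}
    - {"tx": 0, "ty": 3, "tz": 20, "wx": 0, "wy": 0, "wz": 0, "gripper": 0.6}
    - {"tx": 0, "ty": 3, "tz": 35, "wx": 0, "wy": 0, "wz": 0, "gripper": 0.6}
    - {"tx": 0, "ty": 3, "tz": 50, "wx": 0, "wy": 0, "wz": 0, "gripper": 0.6}
    - {"tx": 0, "ty": 3, "tz": 62, "wx": 0, "wy": 0, "wz": 0, "gripper": 0.6}

```text
time: 7.3
position: [0.607, 0.0856, 0.0625]
tool_rot: [-2.222, -2.22, -0.002]
ft_force: [0.4, -0.1, 0.0]
grip_width: 0.599
grip_force: 0.0
```

>>> jog_arm:
  increments:
    - {"tx": 0, "ty": 0, "tz": 0, "wx": 0, "wy": 0, "wz": 0, "gripper": 0.4}
    - {"tx": 0, "ty": 0, "tz": 0, "wx": 0, "wy": 0, "wz": 0, "gripper": 0.2}
    - {"tx": 0, "ty": 0, "tz": 0, "wx": 0, "wy": 0, "wz": 0, "gripper": 0.2}
    - {"tx": 0, "ty": 0, "tz": 0, "wx": 0, "wy": 0, "wz": 0, "gripper": 0.2}
    - {"tx": 0, "ty": 0, "tz": 0, "wx": 0, "wy": 0, "wz": 0, "gripper": 0.2}
  grip_force: 30

```text
time: 7.72
position: [0.6085, 0.086, 0.0638]
tool_rot: [2.221, 2.221, 0.003]
ft_force: [-0.3, -0.1, 0.4]
grip_width: 0.304
grip_force: 0.0
```

```bash
cat > k.py <<'E'
# k.py dphi1.. : shifts along circle (radius 40 about cam axis) from current knob angle; prints tangential/radial force
import sys; from h import *
p=np.load("p.npy"); s=ctrl.get_state();R=cv2.Rodrigues(np.array(s["tool_rot"]))[0];P=np.array(s["position"]);F=np.array(s["ft_force"])
d=P[:2]-p[:2]; a=np.arctan2(d[1],d[0]); r=np.hypot(*d); t=np.array([np.sin(a),-np.cos(a)])
print("t",round(s["time"],2),"P",np.round(P*1e3,1),"cam",round(2.0-(a-p[2]),3),"r",round(r*1e3,1),"Ftan(resist)",round(-F[:2]@t,1),"Frad",round(F[:2]@d/r,1),"F",np.round(F,1),"grip",round(s["grip_width"],3),round(s["grip_force"],1),"yang",round(np.arctan2(R[1,1],R[0,1]),3))
for c in sys.argv[1:]:
    b=2.0-float(c)+p[2]; T=np.r_[p[:2]+.04*np.array([np.cos(b),np.sin(b)]),P[2]]
    print(c,np.round(R.T@(T-P)*1e3,1))
E
python3 k.py .2 .35 .5 .65 .8
```

```text
t 7.72 P [608.5  86.   63.8] cam 0.077 r 40.8 Ftan(resist) 0.3 Frad -0.0 F [-0.3 -0.1  0.4] grip 0.304 0.0 yang -0.0
.2 [0.6 5.  0. ]
.35 [ 1.5 10.9  0. ]
.5 [ 1.5 16.9  0. ]
.65 [ 0.7 22.8  0. ]
.8 [-1.1 28.6  0.1]
```

>>> jog_arm:
  increments:
    - {"tx": 0, "ty": 0, "tz": 3, "wx": 0, "wy": 0, "wz": 0, "gripper": 0.3}
    - {"tx": 0, "ty": 0, "tz": 3, "wx": 0, "wy": 0, "wz": 0, "gripper": 0.2}
    - {"tx": 0, "ty": 0, "tz": 3, "wx": 0, "wy": 0, "wz": 0, "gripper": 0.15}
    - {"tx": 0, "ty": 0, "tz": 3, "wx": 0, "wy": 0, "wz": 0, "gripper": 0.15}
    - {"tx": 0, "ty": 0, "tz": 3, "wx": 0, "wy": 0, "wz": 0, "gripper": 0.15}
  grip_force: 30

```text
time: 8.13
position: [0.6074, 0.0859, 0.0595]
tool_rot: [-2.221, -2.221, 0.001]
ft_force: [-1.3, -0.7, 0.3]
grip_width: 0.241
grip_force: 30.0
```

```bash
python3 k.py .2 .35 .5 .65 .8
```

```text
t 8.13 P [607.4  85.9  59.5] cam 0.053 r 41.1 Ftan(resist) 1.5 Frad -0.2 F [-1.3 -0.7  0.3] grip 0.241 30.0 yang 0.0
.2 [ 0.7  6.  -0. ]
.35 [ 1.6 12.  -0. ]
.5 [ 1.6 17.9 -0. ]
.65 [ 0.7 23.9 -0. ]
.8 [-1.1 29.6 -0. ]
```

>>> jog_arm:
  increments:
    - {"tx": 0.7, "ty": 6, "tz": 0, "wx": 0, "wy": 0, "wz": 0, "gripper": 0.15}
    - {"tx": 1.6, "ty": 12, "tz": 0, "wx": 0, "wy": 0, "wz": 0, "gripper": 0.15}
    - {"tx": 1.6, "ty": 18, "tz": 0, "wx": 0, "wy": 0, "wz": 0, "gripper": 0.15}
    - {"tx": 0.7, "ty": 24, "tz": 0, "wx": 0, "wy": 0, "wz": 0, "gripper": 0.15}
    - {"tx": -1.1, "ty": 29.6, "tz": 0, "wx": 0, "wy": 0, "wz": 0, "gripper": 0.15}

```text
time: 8.55
position: [0.6378, 0.0845, 0.0595]
tool_rot: [-2.221, -2.222, 0.001]
ft_force: [-4.7, -1.6, 2.5]
grip_width: 0.239
grip_force: 30.0
```

```bash
python3 k.py .8 .95 1.1 1.25 1.4
```

```text
t 8.55 P [637.8  84.5  59.5] cam 0.821 r 40.0 Ftan(resist) 3.7 Frad -3.3 F [-4.7 -1.6  2.5] grip 0.239 30.0 yang 0.0
.8 [ 0.4 -0.8  0. ]
.95 [-2.3  4.6 -0. ]
1.1 [-5.6  9.6 -0. ]
1.25 [-9.7 14.  -0. ]
1.4 [-14.4  17.7  -0. ]
```

>>> jog_arm:
  increments:
    - {"tx": -2.4, "ty": 4.8, "tz": 0, "wx": 0, "wy": 0, "wz": 0, "gripper": 0.15}
    - {"tx": -5.7, "ty": 9.8, "tz": 0, "wx": 0, "wy": 0, "wz": 0, "gripper": 0.15}
    - {"tx": -9.8, "ty": 14.2, "tz": 0, "wx": 0, "wy": 0, "wz": 0, "gripper": 0.15}
    - {"tx": -14.5, "ty": 18, "tz": 0, "wx": 0, "wy": 0, "wz": 0, "gripper": 0.15}
    - {"tx": -17.5, "ty": 20, "tz": 0, "wx": 0, "wy": 0, "wz": 0, "gripper": 0.15}

```text
time: 8.97
position: [0.6565, 0.0667, 0.0595]
tool_rot: [-2.22, -2.219, 0.003]
ft_force: [-8.1, 1.8, 5.7]
grip_width: 0.242
grip_force: 30.0
```

```bash
python3 k.py 1.5 1.65 1.8 1.95 2.1 2.2; cat > d2.py <<'E'
import sys;from h import *
im=vision.get_image("top"); cv2.imwrite("pics/%s.png"%sys.argv[1],cv2.resize(im["color"][110:240,245:335],None,fx=4.6,fy=4.6,interpolation=cv2.INTER_CUBIC))
E
python3 d2.py crop3
```

```text
t 8.97 P [656.5  66.7  59.5] cam 1.488 r 39.0 Ftan(resist) 5.5 Frad -6.2 F [-8.1  1.8  5.7] grip 0.242 30.0 yang -0.001
1.5 [ 0.   1.1 -0. ]
1.65 [-5.4  3.5 -0. ]
1.8 [-11.2   5.1  -0. ]
1.95 [-17.2   5.9  -0. ]
2.1 [-23.1   5.7  -0. ]
2.2 [-27.1   5.1  -0. ]
```

View pics/crop3.png

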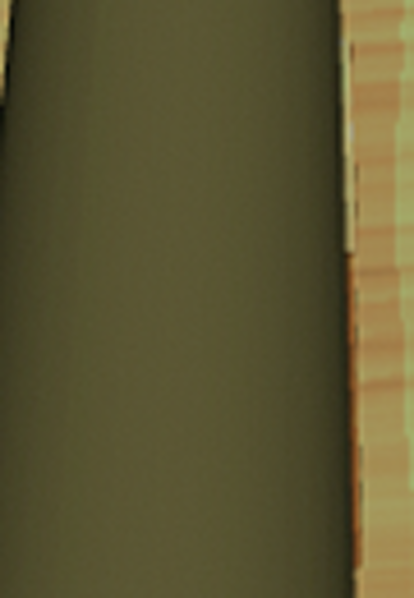

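Top picture: only the arm shows, hiding the work. The radial force points to the axis being about 1 mm nearer in x, so I shift the circle by that.

>>> jog_arm:
  increments:
    - {"tx": -2.5, "ty": 0.5, "tz": 0, "wx": 0, "wy": 0, "wz": 0, "gripper": 0.15}
    - {"tx": -6, "ty": 1.7, "tz": 0, "wx": 0, "wy": 0, "wz": 0, "gripper": 0.15}
    - {"tx": -11.2, "ty": 3, "tz": 0, "wx": 0, "wy": 0, "wz": 0, "gripper": 0.15}
    - {"tx": -17.2, "ty": 3.7, "tz": 0, "wx": 0, "wy": 0, "wz": 0, "gripper": 0.15}
    - {"tx": -21, "ty": 3.6, "tz": 0, "wx": 0, "wy": 0, "wz": 0, "gripper": 0.15}

```text
time: 9.43
position: [0.6609, 0.0481, 0.0595]
tool_rot: [-2.219, -2.22, -0.002]
ft_force: [-4.5, 4.3, 2.1]
grip_width: 0.244
grip_force: 30.0
```

```bash
python3 -c "
import numpy as np;p=np.load('p.npy');p[0]-=.001;np.save('p.npy',p)"; python3 k.py 2.1 2.2 2.3 2.4 2.5 2.6 2.7
```

```text
t 9.43 P [660.9  48.1  59.5] cam 1.985 r 39.5 Ftan(resist) 4.3 Frad -4.5 F [-4.5  4.3  2.1] grip 0.244 30.0 yang 0.001
2.1 [-4.6  0.3 -0. ]
2.2 [-8.6 -0.3 -0. ]
2.3 [-12.4  -1.3  -0. ]
2.4 [-16.2  -2.7  -0. ]
2.5 [-19.8  -4.5  -0.1]
2.6 [-23.2  -6.6  -0.1]
2.7 [-26.3  -9.   -0.1]
```

>>> jog_arm:
  increments:
    - {"tx": -2.5, "ty": -0.5, "tz": 0, "wx": 0, "wy": 0, "wz": 0, "gripper": 0.15}
    - {"tx": -5.5, "ty": -0.8, "tz": 0, "wx": 0, "wy": 0, "wz": 0, "gripper": 0.15}
    - {"tx": -9, "ty": -1.3, "tz": 0, "wx": 0, "wy": 0, "wz": 0, "gripper": 0.15}
    - {"tx": -12.8, "ty": -2.3, "tz": 0, "wx": 0, "wy": 0, "wz": 0, "gripper": 0.15}
    - {"tx": -16.5, "ty": -3.6, "tz": 0, "wx": 0, "wy": 0, "wz": 0, "gripper": 0.15}

```text
time: 9.85
position: [0.6579, 0.0332, 0.0596]
tool_rot: [-2.217, -2.222, -0.006]
ft_force: [-2.3, 7.1, 0.5]
grip_width: 0.239
grip_force: 30.0
```

```bash
python3 k.py 2.4 2.5 2.6 2.7 2.8 2.9; python3 d2.py junk; python3 w.py w4
```

```text
t 9.85 P [657.9  33.2  59.6] cam 2.372 r 39.3 Ftan(resist) 5.7 Frad -4.8 F [-2.3  7.1  0.5] grip 0.239 30.0 yang 0.002
2.4 [-1.3  0.2 -0. ]
2.5 [-4.9 -1.5 -0. ]
2.6 [-8.3 -3.7 -0. ]
2.7 [-11.4  -6.1  -0.1]
2.8 [-14.3  -8.8  -0.1]
2.9 [-17.  -11.9  -0.1]
[[-185.  347.]
 [-204.  285.]
 [-166.  405.]
 [ 312.  314.]
 [ 223.  240.]]
```

View pics/w4.png

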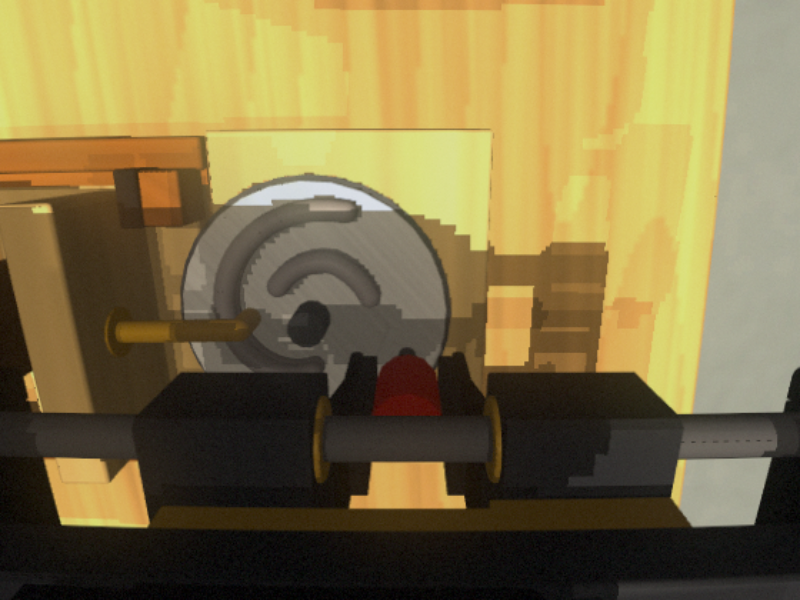

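The wrist view shows the bolt's pin at (255,320), caught inside the spiral hook, with the panel's face not yet at the buffer (120,190). I go on in smaller steps.

>>> jog_arm:
  increments:
    - {"tx": -1.5, "ty": -1, "tz": 0, "wx": 0, "wy": 0, "wz": 0, "gripper": 0.15}
    - {"tx": -3, "ty": -1.8, "tz": 0, "wx": 0, "wy": 0, "wz": 0, "gripper": 0.15}
    - {"tx": -4.8, "ty": -2.8, "tz": 0, "wx": 0, "wy": 0, "wz": 0, "gripper": 0.15}
    - {"tx": -6.6, "ty": -3.9, "tz": 0, "wx": 0, "wy": 0, "wz": 0, "gripper": 0.15}
    - {"tx": -8.2, "ty": -5, "tz": 0, "wx": 0, "wy": 0, "wz": 0, "gripper": 0.15}

```text
time: 10.37
position: [0.6536, 0.0252, 0.0596]
tool_rot: [-2.218, -2.223, -0.007]
ft_force: [0.2, 7.3, -0.3]
grip_width: 0.24
grip_force: 30.0
```

```bash
python3 k.py 2.6 2.65 2.7 2.75 2.8 2.85 2.9
```

```text
t 10.37 P [653.6  25.2  59.6] cam 2.606 r 39.3 Ftan(resist) 6.1 Frad -4.1 F [ 0.2  7.3 -0.3] grip 0.24 30.0 yang 0.002
2.6 [-0.2  0.7  0. ]
2.65 [-1.8 -0.4 -0. ]
2.7 [-3.4 -1.7 -0. ]
2.75 [-4.9 -3.  -0. ]
2.8 [-6.3 -4.4 -0. ]
2.85 [-7.6 -5.9 -0. ]
2.9 [-8.9 -7.5 -0.1]
```

>>> jog_arm:
  increments:
    - {"tx": -1, "ty": -1.2, "tz": 0, "wx": 0, "wy": 0, "wz": 0, "gripper": 0.15}
    - {"tx": -2.2, "ty": -2.5, "tz": 0, "wx": 0, "wy": 0, "wz": 0, "gripper": 0.15}
    - {"tx": -3.7, "ty": -3.9, "tz": 0, "wx": 0, "wy": 0, "wz": 0, "gripper": 0.15}
    - {"tx": -5.1, "ty": -5.3, "tz": 0, "wx": 0, "wy": 0, "wz": 0, "gripper": 0.15}
    - {"tx": -6.4, "ty": -6.8, "tz": 0, "wx": 0, "wy": 0, "wz": 0, "gripper": 0.15}

```text
time: 10.78
position: [0.6475, 0.0183, 0.0596]
tool_rot: [-2.219, -2.223, -0.008]
ft_force: [0.9, 6.0, -2.4]
grip_width: 0.242
grip_force: 30.0
```

```bash
python3 -c "
import numpy as np;p=np.load('p.npy');p[1]+=.0006;np.save('p.npy',p)";python3 k.py 2.85 2.9 2.95 3 3.05 3.1 
```

```text
t 10.78 P [647.5  18.3  59.6] cam 2.85 r 39.7 Ftan(resist) 4.6 Frad -4.0 F [ 0.9  6.  -2.4] grip 0.242 30.0 yang 0.002
2.85 [-0.2  0.2 -0. ]
2.9 [-1.5 -1.3 -0. ]
2.95 [-2.7 -2.9 -0. ]
3 [-3.8 -4.6 -0. ]
3.05 [-4.8 -6.3 -0. ]
3.1 [-5.8 -8.1 -0.1]
```

>>> jog_arm:
  increments:
    - {"tx": -0.7, "ty": -1, "tz": 0, "wx": 0, "wy": 0, "wz": 0, "gripper": 0.15}
    - {"tx": -1.3, "ty": -2, "tz": 0, "wx": 0, "wy": 0, "wz": 0, "gripper": 0.15}
    - {"tx": -2, "ty": -3, "tz": 0, "wx": 0, "wy": 0, "wz": 0, "gripper": 0.15}
    - {"tx": -2.7, "ty": -4, "tz": 0, "wx": 0, "wy": 0, "wz": 0, "gripper": 0.15}
    - {"tx": -3.3, "ty": -5, "tz": 0, "wx": 0, "wy": 0, "wz": 0, "gripper": 0.15}

```text
time: 11.2
position: [0.6428, 0.0147, 0.0596]
tool_rot: [2.219, 2.223, 0.008]
ft_force: [1.9, 5.0, -2.5]
grip_width: 0.241
grip_force: 30.0
```

```bash
python3 k.py 3 3.05 3.1 3.15 3.2 3.25
```

```text
t 11.2 P [642.8  14.7  59.6] cam 3.0 r 39.8 Ftan(resist) 4.2 Frad -3.2 F [ 1.9  5.  -2.5] grip 0.241 30.0 yang 0.002
3 [-0.2  0.1 -0. ]
3.05 [-1.2 -1.6 -0. ]
3.1 [-2.2 -3.4 -0. ]
3.15 [-3.  -5.2 -0. ]
3.2 [-3.8 -7.  -0. ]
3.25 [-4.4 -8.9 -0.1]
```

>>> jog_arm:
  increments:
    - {"tx": -0.3, "ty": -0.7, "tz": 0, "wx": 0, "wy": 0, "wz": 0, "gripper": 0.15}
    - {"tx": -0.7, "ty": -1.4, "tz": 0, "wx": 0, "wy": 0, "wz": 0, "gripper": 0.15}
    - {"tx": -1, "ty": -2.1, "tz": 0, "wx": 0, "wy": 0, "wz": 0, "gripper": 0.15}
    - {"tx": -1.4, "ty": -2.8, "tz": 0, "wx": 0, "wy": 0, "wz": 0, "gripper": 0.15}
    - {"tx": -1.7, "ty": -3.5, "tz": 0, "wx": 0, "wy": 0, "wz": 0, "gripper": 0.15}

```text
time: 11.62
position: [0.6402, 0.0132, 0.0597]
tool_rot: [2.218, 2.222, 0.011]
ft_force: [5.3, 5.6, -5.8]
grip_width: 0.242
grip_force: 30.0
```

```bash
python3 k.py 3.1 3.15 3.2 3.25
```

```text
t 11.62 P [640.2  13.2  59.7] cam 3.075 r 39.8 Ftan(resist) 7.3 Frad -2.4 F [ 5.3  5.6 -5.8] grip 0.242 30.0 yang 0.002
3.1 [-0.7 -0.8 -0. ]
3.15 [-1.5 -2.6 -0. ]
3.2 [-2.3 -4.5 -0. ]
3.25 [-3.  -6.3 -0. ]
```

>>> jog_arm:
  increments:
    - {"tx": -0.1, "ty": -0.2, "tz": 0, "wx": 0, "wy": 0, "wz": 0, "gripper": 0.15}
    - {"tx": -0.2, "ty": -0.4, "tz": 0, "wx": 0, "wy": 0, "wz": 0, "gripper": 0.15}
    - {"tx": -0.3, "ty": -0.6, "tz": 0, "wx": 0, "wy": 0, "wz": 0, "gripper": 0.15}
    - {"tx": -0.4, "ty": -0.8, "tz": 0, "wx": 0, "wy": 0, "wz": 0, "gripper": 0.15}
    - {"tx": -0.5, "ty": -1, "tz": 0, "wx": 0, "wy": 0, "wz": 0, "gripper": 0.15}

```text
time: 12.03
position: [0.6386, 0.0124, 0.0596]
tool_rot: [2.219, 2.222, 0.009]
ft_force: [3.5, 5.5, -3.0]
grip_width: 0.242
grip_force: 30.0
```

```bash
python3 k.py 3.1 3.15 3.2
```

```text
t 12.03 P [638.6  12.4  59.6] cam 3.119 r 39.8 Ftan(resist) 5.6 Frad -3.4 F [ 3.5  5.5 -3. ] grip 0.242 30.0 yang 0.002
3.1 [0.2 0.8 0. ]
3.15 [-0.7 -1.1 -0. ]
3.2 [-1.5 -2.9 -0. ]
```

>>> jog_arm:
  increments:
    - {"tx": -0.1, "ty": -0.3, "tz": 0, "wx": 0, "wy": 0, "wz": 0, "gripper": 0.15}
    - {"tx": -0.2, "ty": -0.6, "tz": 0, "wx": 0, "wy": 0, "wz": 0, "gripper": 0.15}
    - {"tx": -0.3, "ty": -0.9, "tz": 0, "wx": 0, "wy": 0, "wz": 0, "gripper": 0.15}
    - {"tx": -0.4, "ty": -1.2, "tz": 0, "wx": 0, "wy": 0, "wz": 0, "gripper": 0.15}
    - {"tx": -0.5, "ty": -1.5, "tz": 0, "wx": 0, "wy": 0, "wz": 0, "gripper": 0.15}

```text
time: 12.45
position: [0.6376, 0.0119, 0.0596]
tool_rot: [2.218, 2.222, 0.01]
ft_force: [4.3, 5.2, -4.9]
grip_width: 0.24
grip_force: 30.0
```

```bash
python3 k.py 3.15 3.2
```

```text
t 12.45 P [637.6  11.9  59.6] cam 3.148 r 39.8 Ftan(resist) 6.0 Frad -3.0 F [ 4.3  5.2 -4.9] grip 0.24 30.0 yang 0.002
3.15 [-0.2  0.  -0. ]
3.2 [-1.  -1.8 -0. ]
```

>>> jog_arm:
  increments:
    - {"tx": -0.1, "ty": -0.3, "tz": 0, "wx": 0, "wy": 0, "wz": 0, "gripper": 0.15}
    - {"tx": -0.2, "ty": -0.6, "tz": 0, "wx": 0, "wy": 0, "wz": 0, "gripper": 0.15}
    - {"tx": -0.3, "ty": -0.9, "tz": 0, "wx": 0, "wy": 0, "wz": 0, "gripper": 0.15}
    - {"tx": -0.4, "ty": -1.2, "tz": 0, "wx": 0, "wy": 0, "wz": 0, "gripper": 0.15}
    - {"tx": -0.5, "ty": -1.5, "tz": 0, "wx": 0, "wy": 0, "wz": 0, "gripper": 0.15}

```text
time: 12.87
position: [0.6365, 0.0114, 0.0597]
tool_rot: [2.218, 2.221, 0.011]
ft_force: [5.5, 4.6, -6.2]
grip_width: 0.242
grip_force: 30.0
```

```bash
python3 k.py 3.2 3.25
```

```text
t 12.87 P [636.5  11.4  59.7] cam 3.178 r 39.8 Ftan(resist) 6.8 Frad -2.2 F [ 5.5  4.6 -6.2] grip 0.242 30.0 yang 0.002
3.2 [-0.5 -0.7 -0. ]
3.25 [-1.1 -2.6 -0. ]
```

>>> jog_arm:
  increments:
    - {"tx": -0.1, "ty": -0.3, "tz": 0, "wx": 0, "wy": 0, "wz": 0, "gripper": 0.15}
    - {"tx": -0.2, "ty": -0.6, "tz": 0, "wx": 0, "wy": 0, "wz": 0, "gripper": 0.15}
    - {"tx": -0.3, "ty": -0.9, "tz": 0, "wx": 0, "wy": 0, "wz": 0, "gripper": 0.15}
    - {"tx": -0.3, "ty": -1.2, "tz": 0, "wx": 0, "wy": 0, "wz": 0, "gripper": 0.15}
    - {"tx": -0.4, "ty": -1.5, "tz": 0, "wx": 0, "wy": 0, "wz": 0, "gripper": 0.15}

```text
time: 13.28
position: [0.6355, 0.011, 0.0597]
tool_rot: [2.217, 2.221, 0.012]
ft_force: [6.7, 5.2, -7.2]
grip_width: 0.241
grip_force: 30.0
```

```bash
python3 k.py 3.2 3.25;python3 k.py
```

```text
t 13.28 P [635.5  11.   59.7] cam 3.206 r 39.8 Ftan(resist) 8.1 Frad -2.5 F [ 6.7  5.2 -7.2] grip 0.241 30.0 yang 0.002
3.2 [-0.1  0.3  0. ]
3.25 [-0.7 -1.6 -0. ]
t 13.28 P [635.5  11.   59.7] cam 3.206 r 39.8 Ftan(resist) 8.1 Frad -2.5 F [ 6.7  5.2 -7.2] grip 0.241 30.0 yang 0.002
```

>>> jog_arm:
  increments:
    - {"tx": -0.1, "ty": -0.3, "tz": 0, "wx": 0, "wy": 0, "wz": 0, "gripper": 0.15}
    - {"tx": -0.1, "ty": -0.6, "tz": 0, "wx": 0, "wy": 0, "wz": 0, "gripper": 0.15}
    - {"tx": -0.2, "ty": -0.8, "tz": 0, "wx": 0, "wy": 0, "wz": 0, "gripper": 0.15}
    - {"tx": -0.2, "ty": -1, "tz": 0, "wx": 0, "wy": 0, "wz": 0, "gripper": 0.15}
    - {"tx": -0.3, "ty": -1.2, "tz": 0, "wx": 0, "wy": 0, "wz": 0, "gripper": 0.15}

```text
time: 13.7
position: [0.6348, 0.0107, 0.0597]
tool_rot: [2.216, 2.22, 0.013]
ft_force: [9.1, 4.7, -8.8]
grip_width: 0.238
grip_force: 30.0
```

```bash
python3 k.py; python3 w.py w5
```

```text
t 13.7 P [634.8  10.7  59.7] cam 3.225 r 39.9 Ftan(resist) 10.2 Frad -1.4 F [ 9.1  4.7 -8.8] grip 0.238 30.0 yang 0.002
[[-152.  288.]
 [-170.  220.]
 [-133.  352.]
 [ 369.  259.]
 [ 305.  157.]]
```

View pics/w5.png

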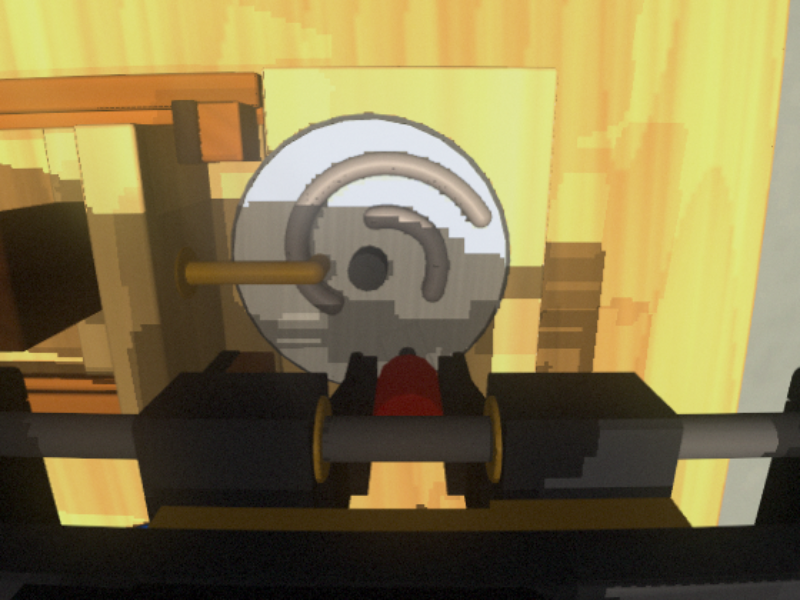

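The wrist view shows the bolt drawn in to (320,270) and the panel face against the buffer (180,130). The knob force has risen about 5 N above its running level, so this is tight. I stop, ease the push, and let go.

>>> jog_arm:
  increments:
    - {"tx": 0, "ty": 1, "tz": 0, "wx": 0, "wy": 0, "wz": 0, "gripper": 0.15}
    - {"tx": 0, "ty": 1.7, "tz": 0, "wx": 0, "wy": 0, "wz": 0, "gripper": 0.3}
    - {"tx": 0, "ty": 1.7, "tz": 0, "wx": 0, "wy": 0, "wz": 0, "gripper": 0.4}
    - {"tx": 0, "ty": 1.7, "tz": 0, "wx": 0, "wy": 0, "wz": 0, "gripper": 0.5}
    - {"tx": 0, "ty": 1.7, "tz": 0, "wx": 0, "wy": 0, "wz": 0, "gripper": 0.5}

```text
time: 14.17
position: [0.6325, 0.0069, 0.0599]
tool_rot: [2.222, 2.219, 0.0]
ft_force: [0.1, -0.6, 0.3]
grip_width: 0.439
grip_force: 0.0
```

>>> jog_arm:
  increments:
    - {"tx": 0, "ty": 0, "tz": -15, "wx": 0, "wy": 0, "wz": 0, "gripper": 0.5}
    - {"tx": 0, "ty": 0, "tz": -35, "wx": 0, "wy": 0, "wz": 0, "gripper": 0.5}
    - {"tx": 0, "ty": 0, "tz": -60, "wx": 0, "wy": 0, "wz": 0, "gripper": 0.5}
    - {"tx": 0, "ty": 0, "tz": -85, "wx": 0, "wy": 0, "wz": 0, "gripper": 0.5}
    - {"tx": 0, "ty": 0, "tz": -110, "wx": 0, "wy": 0, "wz": 0, "gripper": 0.5}

```text
time: 14.58
position: [0.632, 0.0072, 0.1709]
tool_rot: [2.222, 2.22, 0.0]
ft_force: [0.0, -0.3, -0.0]
grip_width: 0.499
grip_force: 0.0
```

```bash
python3 k.py; python3 w.py w6 knob_grip
```

```text
t 14.58 P [632.    7.2 170.9] cam 3.315 r 42.4 Ftan(resist) -0.0 Frad 0.3 F [ 0.  -0.3 -0. ] grip 0.499 0.0 yang -0.001
knob_grip [([277.0, 191.0, 303.0, 226.0], 0.65), ([95.0, 88.0, 257.0, 222.0], 0.56)]
[[ 67. 226.]
 [ 60. 184.]
 [ 74. 267.]
 [387. 214.]
 [356. 146.]]
```

View pics/w6.png

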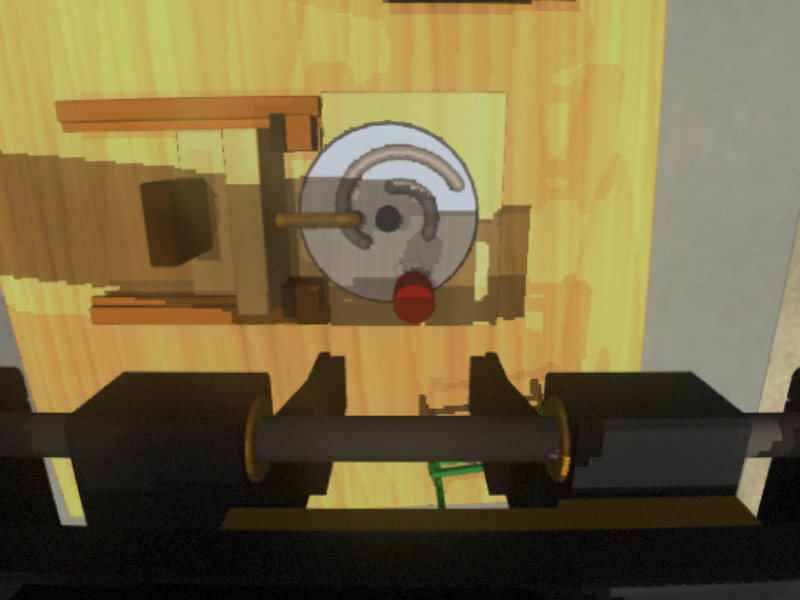

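The panel lies against both buffers (272,132) and (288,297), and the hook holds the bolt at (355,218). The knob is free at (414,298). I check that the knob stayed put, then hand in.

```bash
python3 - <<'E'
from h import *
im=vision.get_image("wrist"); p=np.load("p.npy")
w=ray(im,414*.7,300*.7,.090); d=w[:2]-p[:2]; c=2-np.arctan2(d[1],d[0])+p[2]; print(w,"cam",c,np.hypot(*d))
if 3.1<c<3.35: print(ctrl.close_job())
E
```

```text
[0.64040759 0.01074853 0.09      ] cam 3.0977686572768275 0.04205856874036833
```

The picture gives cam about 3.10, below the hand's 3.22. I move the arm clear and measure the knob from the top camera, against its known start.

>>> jog_arm:
  increments:
    - {"tx": 40, "ty": 0, "tz": -40, "wx": 0, "wy": 0, "wz": 0, "gripper": 0.5}
    - {"tx": 300, "ty": -150, "tz": -60, "wx": 0, "wy": 0, "wz": 0, "gripper": 0.5}
    - {"tx": 300, "ty": -150, "tz": -60, "wx": 0, "wy": 0, "wz": 0, "gripper": 0.5}
    - {"tx": 300, "ty": -150, "tz": -60, "wx": 0, "wy": 0, "wz": 0, "gripper": 0.5}
    - {"tx": 300, "ty": -150, "tz": -60, "wx": 0, "wy": 0, "wz": 0, "gripper": 0.5}

```text
time: 15.15
position: [0.55, 0.1834, 0.2144]
tool_rot: [-2.222, -2.22, 0.002]
ft_force: [0.9, 1.4, -0.0]
grip_width: 0.499
grip_force: 0.0
```

>>> jog_arm:
  increments:
    - {"tx": 180, "ty": -80, "tz": 0, "wx": 0, "wy": 0, "wz": 0, "gripper": 0.5}
    - {"tx": 180, "ty": -80, "tz": 0, "wx": 0, "wy": 0, "wz": 0, "gripper": 0.5}
    - {"tx": 180, "ty": -80, "tz": 0, "wx": 0, "wy": 0, "wz": 0, "gripper": 0.5}
    - {"tx": 180, "ty": -80, "tz": 0, "wx": 0, "wy": 0, "wz": 0, "gripper": 0.5}
    - {"tx": 180, "ty": -80, "tz": 0, "wx": 0, "wy": 0, "wz": 0, "gripper": 0.5}

```text
time: 15.57
position: [0.4685, 0.366, 0.214]
tool_rot: [-2.216, -2.224, 0.002]
ft_force: [-0.1, 1.1, -0.5]
grip_width: 0.499
grip_force: 0.0
```

```bash
cat > e.py <<'E'
from h import *
p=np.load("p.npy"); print(p,np.round(ctrl.get_state()["position"],3))
def red(c,box):
    x0,y0,x1,y1=box; q=c[y0:y1,x0:x1].astype(float); w=np.clip(q[...,2]-1.5*np.maximum(q[...,0],q[...,1])-20,0,60)
    ys,xs=np.mgrid[y0:y1,x0:x1]; return (w*xs).sum()/w.sum(),(w*ys).sum()/w.sum(),w.sum()/60
im=vision.get_image("top"); old=cv2.resize(cv2.imread("pics/top0.png"),(560,420),interpolation=cv2.INTER_AREA)
for n,c,B in (("old",old,(262,125,300,172)),("new",im["color"],(262,125,330,180))):
    u,v,a=red(c,B); w=ray(im,u,v,.085); d=w[:2]-p[:2]; print(n,u,v,a,w,"cam",2-np.arctan2(d[1],d[0])+p[2],np.hypot(*d))
cv2.imwrite("pics/top9.png",im["color"])
E
python3 e.py
```

```text
[ 0.62138356  0.04825866 -0.00366035] [0.468 0.366 0.214]
old 273.2242598320813 148.77750773309765 75.43333333333334 [0.60923465 0.08635527 0.085     ] cam 0.11684076394836476 0.039986839619726794
new 308.49201442555386 135.17908294693456 80.875 [0.63722696 0.0115564  0.085     ] cam 3.159626447727722 0.03997585996115204
```

```bash
cat >> e.py <<'E'
print("scene")
T=vision.get_image("top"); im=vision.get_image("scene"); old=cv2.resize(cv2.imread("pics/scene0.png"),(560,420),interpolation=cv2.INTER_AREA); W=[]
for n,c,B in (("old",old,(285,220,312,255)),("new",im["color"],(240,225,312,290))):
    u,v,a=red(c,B); w=ray(im,u,v,.075); W.append(w); print(n,u,v,a,w)
print("chord",W[1]-W[0])
# wrist w6 red blob pixels
c=cv2.imread("pics/w6.png"); print("w6",red(c,(380,250,450,330)))
E
python3 e.py
```

```text
[ 0.62138356  0.04825866 -0.00366035] [0.465 0.373 0.214]
old 273.2242598320813 148.77750773309765 75.43333333333334 [0.60923465 0.08635527 0.085     ] cam 0.11684076394836476 0.039986839619726794
new 308.5003625064733 135.16841015018124 80.45833333333333 [0.63724969 0.01153819 0.085     ] cam 3.1592851011672822 0.04000158547055639
scene
old 296.5110786462138 227.93523252982712 34.225 [0.59429671 0.09015869 0.075     ]
new 269.4744338933528 244.78573167762357 68.45 [0.63066658 0.01280363 0.075     ]
chord [ 0.03636988 -0.07735506  0.        ]
w6 (np.float64(413.8190812813707), np.float64(299.5317977557617), np.float64(634.2166666666667))
```

Vision and hand agree only to about 0.03 rad, so I check by feel. With shut fingers I push the knob forward only (-x), which cannot loosen it, up to the tightening force.

```bash
python3 g.py 675 10 214; python3 g.py 675 10 62
```

```text
t 15.77 pos [470.7 362.6 214. ] yang 0.002 F [ 0.  -1.3 -0.2] grip 0.5004661763698741 0.0 q [-1.03  0.21  0.38  1.62 -0.08  1.33 -0.63]
t xyz [-353.   203.5    0.5] wz 0.002 tilt [-0.001 -0.002 -1.   ]
t 15.77 pos [470.7 362.6 214. ] yang 0.002 F [ 0.  -1.3 -0.2] grip 0.5004661763698741 0.0 q [-1.03  0.21  0.38  1.62 -0.08  1.33 -0.63]
t xyz [-352.7  203.7  152.5] wz 0.002 tilt [-0.001 -0.002 -1.   ]
```

>>> jog_arm:
  increments:
    - {"tx": -353, "ty": 203, "tz": 0, "wx": 0, "wy": 0, "wz": 0, "gripper": 0}
    - {"tx": -353, "ty": 203, "tz": 0, "wx": 0, "wy": 0, "wz": 0, "gripper": 0}
    - {"tx": -353, "ty": 203, "tz": 0, "wx": 0, "wy": 0, "wz": 0, "gripper": 0}
    - {"tx": -353, "ty": 203, "tz": 0, "wx": 0, "wy": 0, "wz": 0, "gripper": 0}
    - {"tx": -353, "ty": 203, "tz": 0, "wx": 0, "wy": 0, "wz": 0, "gripper": 0}
  grip_force: 20

```text
time: 16.18
position: [0.5765, 0.177, 0.2152]
tool_rot: [2.225, 2.217, -0.001]
ft_force: [0.3, -0.1, 0.1]
grip_width: 0.208
grip_force: 0.0
```

```bash
python3 g.py 675 10 130
```

```text
t 16.18 pos [576.5 177.  215.2] yang -0.004 F [ 0.3 -0.1  0.1] grip 0.20758242609029612 0.0 q [-0.78  0.24  0.51  1.6  -0.12  1.33 -0.25]
t xyz [-166.6   99.1   85.4] wz -0.004 tilt [ 0.    -0.001 -1.   ]
```

>>> jog_arm:
  increments:
    - {"tx": -165, "ty": 99, "tz": 70, "wx": 0, "wy": 0, "wz": 0, "gripper": 0}
    - {"tx": -165, "ty": 99, "tz": 70, "wx": 0, "wy": 0, "wz": 0, "gripper": 0}
    - {"tx": -165, "ty": 99, "tz": 70, "wx": 0, "wy": 0, "wz": 0, "gripper": 0}
    - {"tx": -165, "ty": 99, "tz": 70, "wx": 0, "wy": 0, "wz": 0, "gripper": 0}
    - {"tx": -165, "ty": 99, "tz": 70, "wx": 0, "wy": 0, "wz": 0, "gripper": 0}

```text
time: 16.6
position: [0.6746, 0.011, 0.1443]
tool_rot: [2.226, 2.215, -0.003]
ft_force: [0.3, 0.4, 0.1]
grip_width: 0.007
grip_force: 0.0
```

>>> jog_arm:
  increments:
    - {"tx": 0, "ty": 0, "tz": 0, "wx": 0, "wy": 0, "wz": 0, "gripper": 0}
    - {"tx": 0, "ty": 0, "tz": 0, "wx": 0, "wy": 0, "wz": 0, "gripper": 0}
    - {"tx": 0, "ty": 0, "tz": 0, "wx": 0, "wy": 0, "wz": 0, "gripper": 0}
    - {"tx": 0, "ty": 0, "tz": 0, "wx": 0, "wy": 0, "wz": 0, "gripper": 0}
    - {"tx": 0, "ty": 0, "tz": 0, "wx": 0, "wy": 0, "wz": 0, "gripper": 0}

```text
time: 17.02
position: [0.6744, 0.0184, 0.1461]
tool_rot: [-2.219, -2.223, -0.002]
ft_force: [-0.3, 0.0, 0.7]
grip_width: 0.002
grip_force: 0.0
```

```bash
python3 g.py 675 10 62; cat > f.py <<'E'
from h import *
im=vision.get_image("wrist"); c=im["color"]; m=((c[...,2].astype(int)>90)&(c[...,1]<60)&(c[...,0]<60)).astype(np.uint8)
n,l,st,ce=cv2.connectedComponentsWithStats(m); i=1+np.argmax(st[1:,4]); print(st[i],ce[i]); print(proj(im,[[.635,.0107,.09],[.6375,.0107,.09],[.64,.0107,.09]]))
E
python3 f.py
```

```text
t 17.02 pos [674.4  18.4 146.1] yang 0.002 F [-0.3  0.   0.7] grip 0.002247975272880277 0.0 q [-0.49  0.46  0.57  1.5  -0.25  1.26  0.11]
t xyz [-8.5  0.6 84.1] wz 0.002 tilt [ 0.001  0.001 -1.   ]
[211 226  31  28 679] [225.82621502 239.38291605]
[[223.76155528 238.90383319]
 [227.53715629 238.91234499]
 [231.31472519 238.92050263]]
```

From a still arm, the wrist camera puts the knob at x ≈ 0.635 to 0.636, which is where it was let go, so the cam held and no push is needed. I hand in.

```bash
python3 -c "
from bench import ctrl
print(ctrl.close_job())"
```

```text
the job is handed in; nothing more can be done
None
```

The job is handed in: the plywood panel is slid in and drawn tight against both buffers with the cam at about 3.2 rad, where the knob force had risen about 5 N over its running level (an estimated 30 to 40 N on the panel), and I let go with the robot touching nothing and the other things left alone.

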